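Stain jars in order of height along the bottle shelf

TASK

Put the four amber stain jars back on the steel bottle shelf, one upright in the middle of each drip dish, in order of height: the shortest in the dish next to the slide staining tray, the tallest in the dish farthest from it, so that nobody at the tray has to reach over a taller jar. The jars are glass: set them down gently and do not knock any over.

Things in the scene. Friction and masses are not known exactly. Their poses are not given: they have to be found in the camera images.
- jar_a_mid (a point): The shortest of four closed, straight-sided amber glass jars with white caps, standing on the bench: 34 mm in diameter, 62 mm high with its cap, which is as wide as the jar and 20 mm high. The point is on the axis, half-way up (31 mm above the underside); z is up along the axis. Weighs 60 to 125 g.
- jar_b_mid (a point): The second shortest of four closed, straight-sided amber glass jars with white caps, standing on the bench: 42 mm in diameter, 79 mm high with its cap, which is as wide as the jar and 20 mm high. The point is on the axis, half-way up (39.5 mm above the underside); z is up along the axis. Weighs 110 to 210 g.
- jar_c_mid (a point): The second tallest of four closed, straight-sided amber glass jars with white caps, standing on the bench: 52 mm in diameter, 97 mm high with its cap, which is as wide as the jar and 20 mm high. The point is on the axis, half-way up (48.5 mm above the underside); z is up along the axis. Weighs 180 to 365 g.
- jar_d_mid (a point): The tallest of four closed, straight-sided amber glass jars with white caps, standing on the bench: 62 mm in diameter, 116 mm high with its cap, which is as wide as the jar and 20 mm high. The point is on the axis, half-way up (58 mm above the underside); z is up along the axis. Weighs 300 to 590 g.
- dish_p: One of four identical round white drip dishes, fixed in a row about 100 mm apart on a steel shelf 24 mm high, 130 x 420 mm, whose far edge has a thin rail 21 mm high, 59 mm behind the row. Which letter stands where changes. 92 mm across, 8 mm high, 82 mm clear across its flat floor, which is 3 mm above its origin (centre of its underside, on the shelf's top; z up).
- dish_q: One of four identical round white drip dishes, fixed in a row about 100 mm apart on a steel shelf 24 mm high, 130 x 420 mm, whose far edge has a thin rail 21 mm high, 59 mm behind the row. Which letter stands where changes. 92 mm across, 8 mm high, 82 mm clear across its flat floor, which is 3 mm above its origin (centre of its underside, on the shelf's top; z up).
- dish_r: One of four identical round white drip dishes, fixed in a row about 100 mm apart on a steel shelf 24 mm high, 130 x 420 mm, whose far edge has a thin rail 21 mm high, 59 mm behind the row. Which letter stands where changes. 92 mm across, 8 mm high, 82 mm clear across its flat floor, which is 3 mm above its origin (centre of its underside, on the shelf's top; z up).
- dish_s: One of four identical round white drip dishes, fixed in a row about 100 mm apart on a steel shelf 24 mm high, 130 x 420 mm, whose far edge has a thin rail 21 mm high, 59 mm behind the row. Which letter stands where changes. 92 mm across, 8 mm high, 82 mm clear across its flat floor, which is 3 mm above its origin (centre of its underside, on the shelf's top; z up).
- staining_tray: Slide staining tray, fixed on the bench at one end (either one) of the row of dishes: an open steel trough 170 x 100 mm and 40 mm high with stained glass slides across two rods. Its origin is the centre of its underside; the dishes' centres lie about 150, 250, 350 and 450 mm from it. (At the row's other end is a closed grey slide box.)
There are look-alikes about, which are no part of the job. What is shaped like the part that bears jar_c_mid but black or turquoise is not meant.

How it is judged:
By the outcome, as a careful person would: the job done as asked, in the order asked, and still so for the second after the job is handed in, with the robot touching nothing.
It also fails if it takes over 88 s, if anything falls off the work surface, if the arm or the gripper's body presses on something with over 40 N, if the wrist force passes 120 N, or if a joint passes its speed limit or range.

ROBOT

A 6-joint arm with a two-finger parallel gripper is mounted at the origin on the work surface. World frame = base frame: x ahead of the robot, y to its left, z up, the work surface at z = 0. Lengths are in m, angles in rad, forces in N, time in s.
With the tool pointing down it reaches from about 0.3 to 0.775 m from the base axis. Payload 14.6 kg.
Tool frame: the origin (TCP) lies midway between the tips of the shut fingers; the grasp point (between the pads) lies 19 mm behind it; z points along the fingers, y is the line along which they close (so a half turn about z gives the same grasp; the last joint's range is limited). The gripper opens to 94 mm and grips with 3 to 60 N. Pads are 16 mm wide; open, the fingers measure 119 mm over their backs; the gripper's body (75 mm by 177 mm) begins 78 mm behind the grasp point.
Start: joints at [1.16, 0.3, 1.521, -0, 1.321, -0.067], TCP at [0.185, 0.518, 0.183] pointing down, gripper open.
Joint ranges: [-3.03, 3.03], [-0.79, 2.21], [0.23, 2.52], [-1.04, 4.18], [0, 3.07], [-2.55, 2.55]. Speed limits (rad/s): [2.22, 2.22, 2.57, 3.14, 3.14, 3.14].

INTERFACE

Orientations are given as [roll, pitch, yaw] about the fixed x, y, z axes, in that order (R = Rz(yaw) Ry(pitch) Rx(roll)).
In Python, from station import * gives the robot as it stands.
- The arm moves only by the tool send_rows, never from a script. Its argument "targets" is a list of rows, each an object of numbers: "x", "y", "z": the shift along the world's x, y, z in units of 0.2 m (1.0 is 0.2 m); "spin": the turn about the world's z in units of pi/2 rad (1.0 is pi/2 rad); "claw": the finger opening in mm, from 0 to 94. A call has 1 to 20 rows; each row shifts and turns the commanded pose from where the row before left it; what a row does not reach is not made up. A row lasts 1/10 s, in which the tool goes at most 50 mm and 8.59 degrees, less where a joint would pass 70% of its speed; a pose out of reach is approached as far as the arm can. A call with a number of a shift or a turn outside -1 to 1 is refused whole. A call with a gripper value outside its range is refused whole. The fingers move at their own pace and stop on an object; "force" is the grip in N (left out, the last holds). Time passes only in rows, so rows that do not move let the fingers close. It gives the time, the measured TCP pose, the force, the opening and the grip force at its end, in the units of the state.
- get_obs(): the state, without advancing time (a new reading comes with each control period).
- camera(name): name is "scene" or "top"; returns the picture (480x640x3 uint8, blue, green, red); there is no depth.
- camera_model(name): a dict with "fovy" (degrees; the focal length in pixels is half the picture's height over the tangent of half this angle, whatever the lens; pixels are square), "cx", "cy" (the principal point, pixels), "T" (4x4, takes a point from camera to world coordinates). Camera axes: x right, y down, z forward; pixel columns grow to the right and rows downward; lengths in m; the calibration is good to about 2 mm. A picture is of the moment at which its call begins. camera_model takes no time and is no camera call.
- hand_in(): hands the job in; it is judged then, once.
The state is a dict: "time_s": time; "qpos": joint angles; "joint_vel": joint speeds; "tau": joint torques, N m; "ee_pos": TCP position; "eef_rot": TCP orientation; "force": force on the tool from outside, world axes, zero at the start; "moment": the same for the moment, N m; "grip_width": finger opening in m; "grip_force": force on a finger pad.
Only numpy, scipy, OpenCV 4.12 (cv2) and the standard library are available. Lean on these libraries where they do the work, as an engineer would, in place of code of your own. Each camera call takes 0.05 s, during which the arm holds its last target. There are 200 camera calls.

## Working session

There is one attempt and no reset: what is moved stays moved. The work goes in short steps, Python scripts to look and compute and a tool call to move; the robot and the scene stay as the last step left them, time stands still between calls to the robot, and variables do not carry over. Pictures are saved under pics/ and viewed, at most 14 in all, crops included, and the job is handed in when it is done.

Besides the shell and the picture viewer there is one more tool, called after "Request:" as name([rows], argument=value, ...), one row to a line, values as JSON. send_rows: Moves the arm, as the interface text tells. Its arguments: {"type":"object","properties":{"targets":{"type":"array"},"force":{"type":"number"}},"required":["targets"]}

```bash
mkdir -p pics; python3 - <<'E'
from station import *
import cv2
for n in("scene","top"):
    cv2.imwrite(f"pics/{n}0.png",camera(n)); m=camera_model(n); print(n,m)
o=get_obs();print(o)
E
```

```text
scene {'fovy': 54.95920169154058, 'cx': 316.8280764631454, 'cy': 239.9740666258465, 'T': array([[ 0.74437567,  0.35763921, -0.56391405,  1.04514037],
       [ 0.66736243, -0.42761061,  0.60973482, -0.57647034],
       [-0.02307056, -0.83020682, -0.55697791,  0.59145149],
       [ 0.        ,  0.        ,  0.        ,  1.        ]])}
top {'fovy': 49.58489960531332, 'cx': 317.2857210155844, 'cy': 238.98197283223092, 'T': array([[-0.02734431, -0.99537016,  0.09214406,  0.40672342],
       [-0.99962192,  0.02696211, -0.00539037, -0.01437946],
       [ 0.00288102, -0.09225662, -0.9957311 ,  1.18660491],
       [ 0.        ,  0.        ,  0.        ,  1.        ]])}
{'time_s': 0.1, 'qpos': array([ 1.16041038e+00,  3.00409890e-01,  1.52149481e+00, -8.18289878e-06,
        1.32070175e+00, -6.65829058e-02]), 'joint_vel': array([-2.84927395e-04, -7.02113052e-05,  1.47951600e-04, -3.11255216e-04,
        1.67487556e-03, -3.82160707e-04]), 'tau': array([ 1.22640722e-03, -5.32642829e+01, -3.53283441e+01,  7.09349220e-02,
        2.34936696e-02,  1.96086637e-05]), 'ee_pos': array([0.18528477, 0.5175857 , 0.18205641]), 'eef_rot': array([-3.14058058e+00, -5.95429407e-05,  2.79779161e+00]), 'force': array([ 0.45867738, -0.69781431,  0.00648353]), 'moment': array([-0.02334917, -0.0332781 , -0.01902886]), 'grip_force': 0.0, 'grip_width': 0.09404315653952704}
```

View pics/scene0.png

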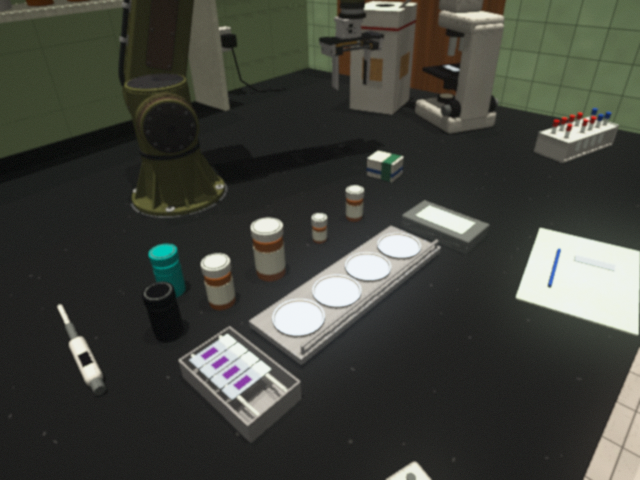

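View pics/top0.png

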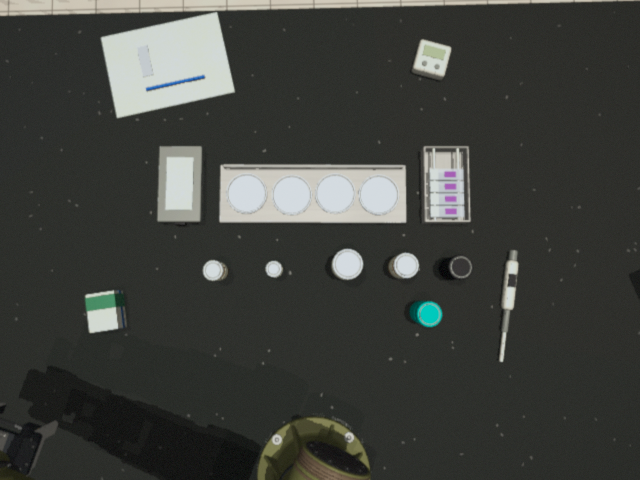

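The scene view shows:
- Jar a (319,227), b (355,202), c (217,280), d (268,247).
- Look-alikes black (163,310) and turquoise (167,270).
- The tray at (240,380).

In the top view:
- a is at (274,269), b (214,270), c (405,265), d (347,264).
- Dishes are at (246/291/335/379, 194).
- The tray is at the right (446,185), so the dish at 379 gets jar a.

For jar c, the candidates in the top view are white-capped (405,265), black (459,267) and turquoise (427,313). The amber and white one at (405,265) fits. I'll measure next and make a confirming crop.

```bash
cat > h.py <<'E'
from station import *
import cv2, numpy as np
def ray(n,uv):
    m=camera_model(n); f=240/np.tan(np.radians(m["fovy"]/2)); T=m["T"]
    return T[:3,3], T[:3,:3]@np.array([(uv[0]-m["cx"])/f,(uv[1]-m["cy"])/f,1])
def onz(n,uv,z):
    o,d=ray(n,uv); return o+d*(z-o[2])/d[2]
def tri(a,b):   # rays (o,d),(o,d) -> midpoint, gap
    (o1,d1),(o2,d2)=a,b; s=np.linalg.lstsq(np.c_[d1,-d2],o2-o1,rcond=None)[0]
    p,q=o1+s[0]*d1,o2+s[1]*d2; return (p+q)/2,np.linalg.norm(p-q)
def white(im,thr,roi):
    x0,y0,x1,y1=roi; hsv=cv2.cvtColor(im,cv2.COLOR_BGR2HSV)
    m=((hsv[...,2]>thr)&(hsv[...,1]<70)).astype(np.uint8); k=np.zeros_like(m); k[y0:y1,x0:x1]=m[y0:y1,x0:x1]
    c=max(cv2.findContours(k,cv2.RETR_EXTERNAL,cv2.CHAIN_APPROX_NONE)[0],key=cv2.contourArea)
    return c
E
python3 - <<'E'
from h import *
S=cv2.imread("pics/scene0.png");T=cv2.imread("pics/top0.png")
sc={'a':(308,210,331,226),'b':(342,182,368,202),'c':(198,250,235,280),'d':(248,216,289,248)}
tp={'a':(262,259,283,279),'b':(198,258,228,284),'c':(387,248,422,282),'d':(327,245,367,284)}
R={'a':17,'b':21,'c':26,'d':31};H={'a':62,'b':79,'c':97,'d':116}
for k in 'abcd':
    ct=white(T,150,tp[k]); (u,v),r=cv2.minEnclosingCircle(ct); mt=cv2.moments(ct); tc=(mt['m10']/mt['m00'],mt['m01']/mt['m00'])
    cs=white(S,150,sc[k]); p=cs[:,0,:]; top=p[:,1].min(); l,rr=p[:,0].min(),p[:,0].max()
    # top ellipse centre: mid-columns; row = top edge + half the ellipse's minor axis (0.557*width/2)
    cu=(l+rr)/2; w=rr-l+1; cv_=top+0.56*w/2
    P,g=tri(ray('top',(u,v)),ray('scene',(cu,cv_)))
    print(k,np.round([u,v,r],1),np.round(tc,1),'scene',l,rr,top,p[:,1].max(),'tri mm',np.round(P*1e3),round(g*1e3,1),'onz',np.round(onz('top',(u,v),H[k]/1e3)*1e3))
sd=[(270,296,328,340),(310,274,364,310),(344,251,392,282),(376,233,422,259)]
td=[(358,172,402,219),(313,172,357,219),(270,172,313,219),(225,172,269,219)]
for a,b in zip(sd,td):
    e=cv2.fitEllipse(white(S,190,a)); f=cv2.fitEllipse(white(T,190,b))
    P,g=tri(ray('top',f[0]),ray('scene',e[0]))
    print('dish',np.round(f[0],1),np.round(f[1],1),np.round(e[0],1),np.round(e[1],1),np.round(P*1e3),round(g*1e3,1),'onz',np.round(onz('top',f[0],.032)*1e3),np.round(onz('scene',e[0],.032)*1e3))
c=np.hstack([cv2.resize(S[190:360,130:380],None,fx=2,fy=2,interpolation=3)])
d=cv2.resize(T[150:330,190:480],(500,310),interpolation=3)
cv2.imwrite("pics/crop.png",np.vstack([c[:290],d]))
E
```

```text
a [273.5 268.5   7.9] [273.3 268.5] scene 312 326 213 221 tri mm [450.  76.  60.] 0.6 onz [449.  76.  62.]
b [212.4 269.9  10.1] [212.5 269.9] scene 346 363 185 193 tri mm [449. 205.  76.] 0.2 onz [449. 205.  79.]
c [405.7 265.   12.4] [405.9 265. ] scene 201 229 254 270 tri mm [ 448. -205.   94.] 0.4 onz [ 448. -204.   97.]
d [347.2 263.7  15.2] [347.3 263.7] scene 251 282 218 234 tri mm [453. -81. 112.] 0.1 onz [453. -80. 116.]
dish [379.6 195. ] [50.4 54.9] [297.3 317.2] [42.4 58.3] [ 610. -164.   28.] 1.4 onz [ 609. -163.   32.] [ 614. -166.   32.]
dish [334.5 195. ] [50.7 54.7] [334.3 290.6] [35.1 56.1] [612. -63.  25.] 1.6 onz [612. -62.  32.] [617. -69.  32.]
dish [291. 195.] [49.4 54.8] [367.5 264.7] [28.4 47.9] [615.  36.  31.] 0.8 onz [614.  36.  32.] [616.  35.  32.]
dish [246.5 195. ] [50.7 54.7] [398.5 244.2] [23.4 46.7] [620. 138.  29.] 4.5 onz [617. 136.  32.] [623. 136.  32.]
```

View pics/crop.png

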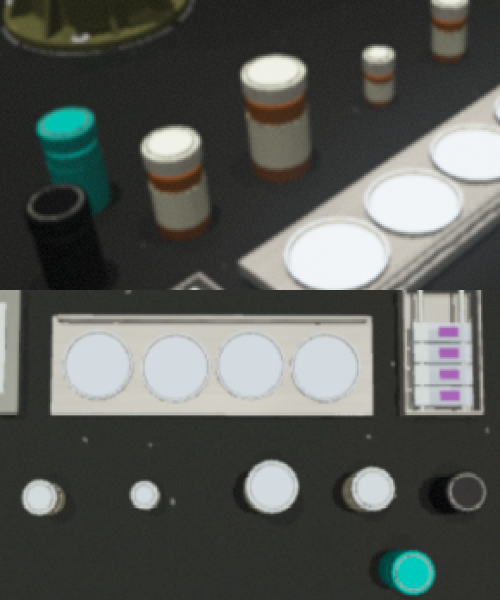

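The crop confirms that jar c is the amber, white-capped one beside the turquoise and black look-alikes. My dish masks leaked onto the shelf in the top view (every fit has v=195), so I'll redo them using the dishes' bluish tint.

```bash
python3 - <<'E'
from h import *
I={n:cv2.imread(f"pics/{n}0.png") for n in("scene","top")}; out={}
for n,(x0,y0,x1,y1) in {'scene':(250,225,440,350),'top':(222,160,406,225)}.items():
    im=I[n].astype(int); m=((im[...,0]-im[...,2]>2)&(im[...,2]>165)).astype(np.uint8); k=np.zeros_like(m);k[y0:y1,x0:x1]=m[y0:y1,x0:x1]
    cs=[c for c in cv2.findContours(cv2.morphologyEx(k,cv2.MORPH_OPEN,np.ones((3,3),np.uint8)),0,1)[0] if cv2.contourArea(c)>250]
    out[n]=sorted([cv2.fitEllipse(cv2.convexHull(c)) for c in cs],key=lambda e:e[0][0]*(1 if n=='scene' else -1))
    print(n,[np.round(e[0]+e[1],1).tolist() for e in out[n]])
for e,f in zip(out['scene'],out['top']):
    P,g=tri(ray('top',f[0]),ray('scene',e[0])); print(np.round(P*1e3),round(g*1e3,1),np.round(onz('top',f[0],.027)*1e3),np.round(onz('scene',e[0],.027)*1e3))
E
```

```text
scene [[298.3, 318.5, 32.7, 50.7], [336.6, 292.0, 28.3, 47.0], [367.6, 267.4, 24.5, 44.4], [398.6, 246.3, 21.5, 41.6]]
top [[377.6, 195.1, 37.7, 38.3], [334.3, 193.9, 37.5, 38.5], [291.3, 195.4, 36.7, 38.5], [246.8, 193.7, 37.4, 38.7]]
[ 611. -160.   23.] 0.3 [ 610. -160.   27.] [ 614. -164.   27.]
[616. -62.  23.] 0.3 [615. -62.  27.] [619. -65.  27.]
[615.  36.  24.] 1.4 [614.  35.  27.] [618.  33.  27.]
[622. 137.  25.] 2.0 [621. 136.  27.] [624. 136.  27.]
```

Dishes counted from the tray: D1 (0.611,-0.161), D2 (0.616,-0.062), D3 (0.615,0.036) and D4 (0.621,0.137). I'll work tallest first, starting by moving above jar d with the fingers closing along y.

Request:
send_rows([
  {"x":0.0838,"y":-0.187,"spin":0.0137,"claw":94},
  {"x":0.0838,"y":-0.187,"spin":0.0137},
  {"x":0.0838,"y":-0.187,"spin":0.0137},
  {"x":0.0838,"y":-0.187,"spin":0.0137},
  {"x":0.0838,"y":-0.187,"spin":0.0137},
  {"x":0.0838,"y":-0.187,"spin":0.0137},
  {"x":0.0838,"y":-0.187,"spin":0.0137},
  {"x":0.0838,"y":-0.187,"spin":0.0137},
  {"x":0.0838,"y":-0.187,"spin":0.0137},
  {"x":0.0838,"y":-0.187,"spin":0.0137},
  {"x":0.0838,"y":-0.187,"spin":0.0137},
  {"x":0.0838,"y":-0.187,"spin":0.0137},
  {"x":0.0838,"y":-0.187,"spin":0.0137},
  {"x":0.0838,"y":-0.187,"spin":0.0137},
  {"x":0.0838,"y":-0.187,"spin":0.0137},
  {"x":0.0838,"y":-0.187,"spin":0.0137},
  {"x":0},
  {"x":0},
  {"x":0},
], force=30)

```text
schema error: expected keys x, y, z, spin, claw
```

Request:
send_rows([
  {"x":0.0838,"y":-0.187,"z":0,"spin":0.0137,"claw":94},
  {"x":0.0838,"y":-0.187,"z":0,"spin":0.0137,"claw":94},
  {"x":0.0838,"y":-0.187,"z":0,"spin":0.0137,"claw":94},
  {"x":0.0838,"y":-0.187,"z":0,"spin":0.0137,"claw":94},
  {"x":0.0838,"y":-0.187,"z":0,"spin":0.0137,"claw":94},
  {"x":0.0838,"y":-0.187,"z":0,"spin":0.0137,"claw":94},
  {"x":0.0838,"y":-0.187,"z":0,"spin":0.0137,"claw":94},
  {"x":0.0838,"y":-0.187,"z":0,"spin":0.0137,"claw":94},
  {"x":0.0838,"y":-0.187,"z":0,"spin":0.0137,"claw":94},
  {"x":0.0838,"y":-0.187,"z":0,"spin":0.0137,"claw":94},
  {"x":0.0838,"y":-0.187,"z":0,"spin":0.0137,"claw":94},
  {"x":0.0838,"y":-0.187,"z":0,"spin":0.0137,"claw":94},
  {"x":0.0838,"y":-0.187,"z":0,"spin":0.0137,"claw":94},
  {"x":0.0838,"y":-0.187,"z":0,"spin":0.0137,"claw":94},
  {"x":0.0838,"y":-0.187,"z":0,"spin":0.0137,"claw":94},
  {"x":0.0838,"y":-0.187,"z":0,"spin":0.0137,"claw":94},
  {"x":0,"y":0,"z":0,"spin":0,"claw":94},
  {"x":0,"y":0,"z":0,"spin":0,"claw":94},
], force=30)

```text
time_s: 1.9
ee_pos: [0.4532, -0.0809, 0.182]
eef_rot: [3.141, -0.001, 3.14]
force: [-0.8, 0.1, 0.2]
grip_width: 0.0943
grip_force: 0.0
```

```bash
python3 - <<'E'
from h import *
s=camera("scene");t=camera("top")
cv2.imwrite("pics/s1.png",np.hstack([cv2.resize(s[120:320,160:360],(400,400)),cv2.resize(t[180:380,250:450],(400,400))]))
E
```

```text
(no output)
```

View pics/s1.png

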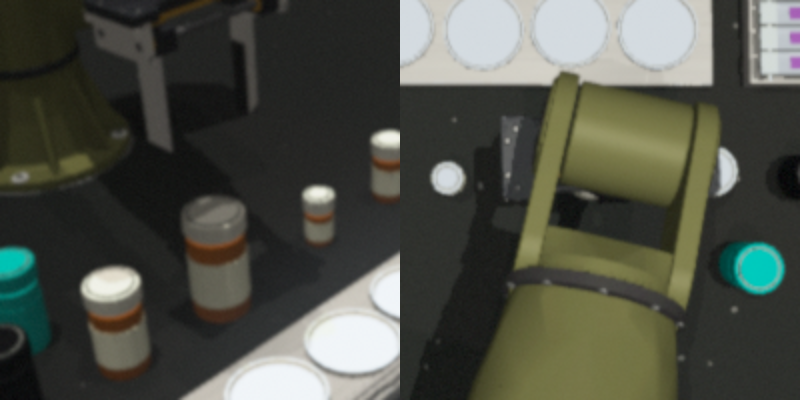

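The open fingers straddle jar d's cap (crop (217,210)), one on each side along y. Now I'll lower 140 mm and close.

Request:
send_rows([
  {"x":0,"y":0,"z":-0.1,"spin":0,"claw":94},
  {"x":0,"y":0,"z":-0.1,"spin":0,"claw":94},
  {"x":0,"y":0,"z":-0.1,"spin":0,"claw":94},
  {"x":0,"y":0,"z":-0.1,"spin":0,"claw":94},
  {"x":0,"y":0,"z":-0.1,"spin":0,"claw":94},
  {"x":0,"y":0,"z":-0.1,"spin":0,"claw":94},
  {"x":0,"y":0,"z":-0.1,"spin":0,"claw":94},
  {"x":0,"y":0,"z":0,"spin":0,"claw":80},
  {"x":0,"y":0,"z":0,"spin":0,"claw":70},
  {"x":0,"y":0,"z":0,"spin":0,"claw":64},
  {"x":0,"y":0,"z":0,"spin":0,"claw":50},
  {"x":0,"y":0,"z":0,"spin":0,"claw":50},
  {"x":0,"y":0,"z":0,"spin":0,"claw":50},
  {"x":0,"y":0,"z":0,"spin":0,"claw":50},
  {"x":0,"y":0,"z":0,"spin":0,"claw":50},
], force=30)

```text
time_s: 3.5
ee_pos: [0.4541, -0.0808, 0.0434]
eef_rot: [-3.141, 0.002, -3.141]
force: [-0.6, -0.8, 7.9]
grip_width: 0.0611
grip_force: 30.0
```

Request:
send_rows([
  {"x":0,"y":0,"z":0.05,"spin":0,"claw":50},
  {"x":0,"y":0,"z":0.1,"spin":0,"claw":50},
  {"x":0,"y":0,"z":0.1,"spin":0,"claw":50},
  {"x":0,"y":0,"z":0.1,"spin":0,"claw":50},
  {"x":0,"y":0,"z":0.05,"spin":0,"claw":50},
  {"x":0,"y":0,"z":0,"spin":0,"claw":50},
])

```text
time_s: 4.1
ee_pos: [0.4539, -0.0807, 0.1236]
eef_rot: [-3.141, 0.002, -3.141]
force: [0.9, 0.1, -5.7]
grip_width: 0.0616
grip_force: 30.0
```

Request:
send_rows([
  {"x":0.0525,"y":0.068,"z":0,"spin":0,"claw":50},
  {"x":0.0525,"y":0.068,"z":0,"spin":0,"claw":50},
  {"x":0.105,"y":0.136,"z":0,"spin":0,"claw":50},
  {"x":0.105,"y":0.136,"z":0,"spin":0,"claw":50},
  {"x":0.105,"y":0.136,"z":0,"spin":0,"claw":50},
  {"x":0.105,"y":0.136,"z":0,"spin":0,"claw":50},
  {"x":0.105,"y":0.136,"z":0,"spin":0,"claw":50},
  {"x":0.105,"y":0.136,"z":0,"spin":0,"claw":50},
  {"x":0.0525,"y":0.068,"z":0,"spin":0,"claw":50},
  {"x":0.0525,"y":0.068,"z":0,"spin":0,"claw":50},
  {"x":0,"y":0,"z":0,"spin":0,"claw":50},
  {"x":0,"y":0,"z":0,"spin":0,"claw":50},
  {"x":0,"y":0,"z":0,"spin":0,"claw":50},
])

```text
time_s: 5.4
ee_pos: [0.621, 0.1364, 0.1219]
eef_rot: [-3.141, -0.001, -3.142]
force: [0.4, 0.8, -5.0]
grip_width: 0.0616
grip_force: 30.0
```

```bash
python3 - <<'E'
from h import *
s=camera("scene");t=camera("top");o=get_obs();print(o['ee_pos'],o['force'],o['grip_width'])
cv2.imwrite("pics/s2.png",np.hstack([cv2.resize(s[100:360,190:450],(400,400)),cv2.resize(t[140:300,210:370],(400,400))]))
E
```

```text
[0.62123171 0.13638775 0.12245812] [-0.1023153   0.6431849  -5.10299899] 0.06159825500428207
```

View pics/s2.png

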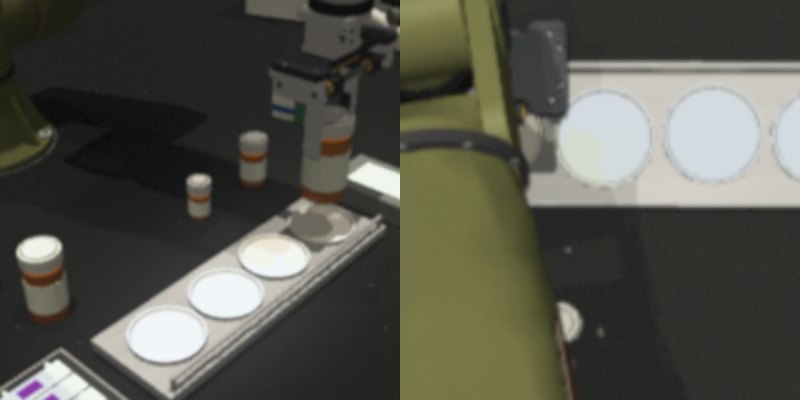

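Jar d is held upright above dish D4 (crop (322,225)). Now I'll lower it gently.

Request:
send_rows([
  {"x":0,"y":0,"z":-0.05,"spin":0,"claw":50},
  {"x":0,"y":0,"z":-0.08,"spin":0,"claw":50},
  {"x":0,"y":0,"z":-0.05,"spin":0,"claw":50},
  {"x":0,"y":0,"z":-0.03,"spin":0,"claw":50},
  {"x":0,"y":0,"z":-0.01,"spin":0,"claw":50},
  {"x":0,"y":0,"z":-0.01,"spin":0,"claw":50},
  {"x":0,"y":0,"z":-0.01,"spin":0,"claw":50},
  {"x":0,"y":0,"z":0,"spin":0,"claw":50},
  {"x":0,"y":0,"z":0,"spin":0,"claw":50},
])

```text
time_s: 6.4
ee_pos: [0.6216, 0.137, 0.0748]
eef_rot: [3.142, 0.0, -3.141]
force: [0.4, -0.2, -3.7]
grip_width: 0.0619
grip_force: 30.0
```

Request:
send_rows([
  {"x":0,"y":0,"z":-0.005,"spin":0,"claw":50},
  {"x":0,"y":0,"z":-0.005,"spin":0,"claw":50},
  {"x":0,"y":0,"z":0,"spin":0,"claw":50},
])

```text
time_s: 6.7
ee_pos: [0.6215, 0.137, 0.0724]
eef_rot: [-3.142, -0.0, -3.141]
force: [-0.4, 0.4, -3.5]
grip_width: 0.0616
grip_force: 30.0
```

Request:
send_rows([
  {"x":0,"y":0,"z":-0.005,"spin":0,"claw":50},
  {"x":0,"y":0,"z":0,"spin":0,"claw":50},
])

```text
time_s: 6.9
ee_pos: [0.6215, 0.137, 0.0714]
eef_rot: [-3.142, -0.0, -3.141]
force: [-0.3, 0.2, -5.6]
grip_width: 0.0614
grip_force: 30.0
```

Request:
send_rows([
  {"x":0,"y":0,"z":-0.005,"spin":0,"claw":50},
  {"x":0,"y":0,"z":0,"spin":0,"claw":50},
])

```text
time_s: 7.1
ee_pos: [0.6216, 0.137, 0.0706]
eef_rot: [3.142, 0.0, -3.141]
force: [-0.9, -0.5, -5.3]
grip_width: 0.0612
grip_force: 30.0
```

Request:
send_rows([
  {"x":0,"y":0,"z":-0.005,"spin":0,"claw":50},
  {"x":0,"y":0,"z":0,"spin":0,"claw":50},
])

```text
time_s: 7.3
ee_pos: [0.622, 0.137, 0.0705]
eef_rot: [3.141, 0.002, -3.141]
force: [-1.4, -0.9, 4.0]
grip_width: 0.0617
grip_force: 30.0
```

Request:
send_rows([
  {"x":0,"y":0,"z":-0.005,"spin":0,"claw":50},
  {"x":0,"y":0,"z":0,"spin":0,"claw":50},
])

```text
time_s: 7.5
ee_pos: [0.6225, 0.137, 0.0704]
eef_rot: [3.141, 0.003, -3.141]
force: [-3.0, -2.0, 11.8]
grip_width: 0.0614
grip_force: 30.0
```

Contact came at TCP z=0.0705, so the dish floor is 27 mm above the bench, as stated. I'll release, rise and go to jar c.

Request:
send_rows([
  {"x":0,"y":0,"z":0.005,"spin":0,"claw":62},
  {"x":0,"y":0,"z":0,"spin":0,"claw":66},
  {"x":0,"y":0,"z":0,"spin":0,"claw":74},
  {"x":0,"y":0,"z":0,"spin":0,"claw":84},
  {"x":0,"y":0,"z":0,"spin":0,"claw":84},
  {"x":0,"y":0,"z":0,"spin":0,"claw":84},
  {"x":0,"y":0,"z":0.05,"spin":0,"claw":84},
  {"x":0,"y":0,"z":0.1,"spin":0,"claw":84},
  {"x":0,"y":0,"z":0.15,"spin":0,"claw":84},
  {"x":0,"y":0,"z":0.15,"spin":0,"claw":84},
  {"x":0,"y":0,"z":0.05,"spin":0,"claw":84},
])

```text
time_s: 8.6
ee_pos: [0.6226, 0.1372, 0.1736]
eef_rot: [3.141, 0.005, -3.141]
force: [0.2, 0.1, -0.4]
grip_width: 0.0838
grip_force: 0.0
```

Request:
send_rows([
  {"x":-0.087,"y":-0.171,"z":0,"spin":0,"claw":94},
  {"x":-0.087,"y":-0.171,"z":0,"spin":0,"claw":94},
  {"x":-0.087,"y":-0.171,"z":0,"spin":0,"claw":94},
  {"x":-0.087,"y":-0.171,"z":0,"spin":0,"claw":94},
  {"x":-0.087,"y":-0.171,"z":0,"spin":0,"claw":94},
  {"x":-0.087,"y":-0.171,"z":0,"spin":0,"claw":94},
  {"x":-0.087,"y":-0.171,"z":0,"spin":0,"claw":94},
  {"x":-0.087,"y":-0.171,"z":0,"spin":0,"claw":94},
  {"x":-0.087,"y":-0.171,"z":0,"spin":0,"claw":94},
  {"x":-0.087,"y":-0.171,"z":0,"spin":0,"claw":94},
  {"x":0,"y":0,"z":0,"spin":0,"claw":94},
  {"x":0,"y":0,"z":0,"spin":0,"claw":94},
])

```text
time_s: 9.8
ee_pos: [0.4472, -0.2053, 0.1693]
eef_rot: [3.141, -0.0, 3.14]
force: [0.2, -0.1, 0.2]
grip_width: 0.0941
grip_force: 0.0
```

```bash
python3 - <<'E'
from h import *
s=camera("scene");t=camera("top");o=get_obs();print(o['ee_pos'],o['force'],o['grip_width'])
cv2.imwrite("pics/s3.png",np.hstack([cv2.resize(s[100:360,130:440],(477,400)),cv2.resize(t[140:300,210:330],(300,400))]))
E
```

```text
[ 0.44779424 -0.20427136  0.16935032] [ 0.5281924   0.84640262 -0.53966415] 0.09412666294274175
```

View pics/s3.png

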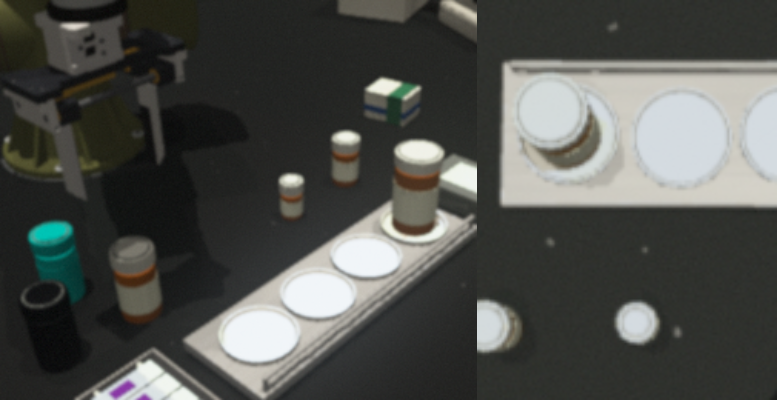

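Jar d stands upright in D4 (left crop (415,190)) and the gripper is over jar c (135,250), clear of the look-alikes. Lower and grasp.

Request:
send_rows([
  {"x":0,"y":0,"z":-0.1,"spin":0,"claw":94},
  {"x":0,"y":0,"z":-0.1,"spin":0,"claw":94},
  {"x":0,"y":0,"z":-0.1,"spin":0,"claw":94},
  {"x":0,"y":0,"z":-0.1,"spin":0,"claw":94},
  {"x":0,"y":0,"z":-0.1,"spin":0,"claw":94},
  {"x":0,"y":0,"z":-0.1,"spin":0,"claw":94},
  {"x":0,"y":0,"z":-0.065,"spin":0,"claw":94},
  {"x":0,"y":0,"z":0,"spin":0,"claw":80},
  {"x":0,"y":0,"z":0,"spin":0,"claw":65},
  {"x":0,"y":0,"z":0,"spin":0,"claw":55},
  {"x":0,"y":0,"z":0,"spin":0,"claw":42},
  {"x":0,"y":0,"z":0,"spin":0,"claw":42},
  {"x":0,"y":0,"z":0,"spin":0,"claw":42},
  {"x":0,"y":0,"z":0,"spin":0,"claw":42},
  {"x":0,"y":0,"z":0,"spin":0,"claw":42},
], force=25)

```text
time_s: 11.4
ee_pos: [0.4478, -0.2052, 0.0369]
eef_rot: [-3.141, 0.001, -3.141]
force: [-0.6, -0.5, 4.8]
grip_width: 0.0516
grip_force: 25.0
```

```bash
python3 - <<'E'
from h import *
t=cv2.imread
from station import *
T=camera("top"); o=get_obs();print(o['ee_pos'],o['force'],o['grip_width'])
c=white(T,150,(224,165,252,203)); e=cv2.minEnclosingCircle(c); print(e, onz('top',(240,184),.143))
E
```

```text
[ 0.44778918 -0.20518106  0.03689724] [-0.50035944 -1.47037061  5.63540762] 0.051611088818886215
((236.90740966796875, 185.5), 20.948871612548828) [0.61995205 0.13421058 0.143     ]
```

Jar d measures about (0.620, 0.134), within 3 mm of the centre of D4. Next I'll lift c and carry it to D3.

Request:
send_rows([
  {"x":0,"y":0,"z":0.05,"spin":0,"claw":42},
  {"x":0,"y":0,"z":0.1,"spin":0,"claw":42},
  {"x":0,"y":0,"z":0.1,"spin":0,"claw":42},
  {"x":0,"y":0,"z":0.1,"spin":0,"claw":42},
  {"x":0,"y":0,"z":0.05,"spin":0,"claw":42},
  {"x":0,"y":0,"z":0,"spin":0,"claw":42},
])

```text
time_s: 12.05
ee_pos: [0.4479, -0.2052, 0.1176]
eef_rot: [-3.141, 0.002, -3.141]
force: [-0.2, -0.3, -2.8]
grip_width: 0.0517
grip_force: 25.0
```

Request:
send_rows([
  {"x":0.052,"y":0.0755,"z":0,"spin":0,"claw":42},
  {"x":0.052,"y":0.0755,"z":0,"spin":0,"claw":42},
  {"x":0.104,"y":0.151,"z":0,"spin":0,"claw":42},
  {"x":0.104,"y":0.151,"z":0,"spin":0,"claw":42},
  {"x":0.104,"y":0.151,"z":0,"spin":0,"claw":42},
  {"x":0.104,"y":0.151,"z":0,"spin":0,"claw":42},
  {"x":0.104,"y":0.151,"z":0,"spin":0,"claw":42},
  {"x":0.104,"y":0.151,"z":0,"spin":0,"claw":42},
  {"x":0.052,"y":0.0755,"z":0,"spin":0,"claw":42},
  {"x":0.052,"y":0.0755,"z":0,"spin":0,"claw":42},
  {"x":0,"y":0,"z":0,"spin":0,"claw":42},
  {"x":0,"y":0,"z":0,"spin":0,"claw":42},
  {"x":0,"y":0,"z":0,"spin":0,"claw":42},
])

```text
time_s: 13.35
ee_pos: [0.6134, 0.0359, 0.1159]
eef_rot: [-3.141, -0.001, 3.142]
force: [0.1, 0.9, -2.0]
grip_width: 0.0516
grip_force: 25.0
```

```bash
python3 - <<'E'
from h import *
s=camera("scene");o=get_obs();print(o['ee_pos'],o['force'],o['grip_width'])
cv2.imwrite("pics/s4.png",cv2.resize(s[100:360,190:450],(500,500)))
E
```

```text
[0.61351609 0.03587379 0.11623973] [ 0.36181453 -0.22253856 -2.51768092] 0.05176501038656556
```

View pics/s4.png

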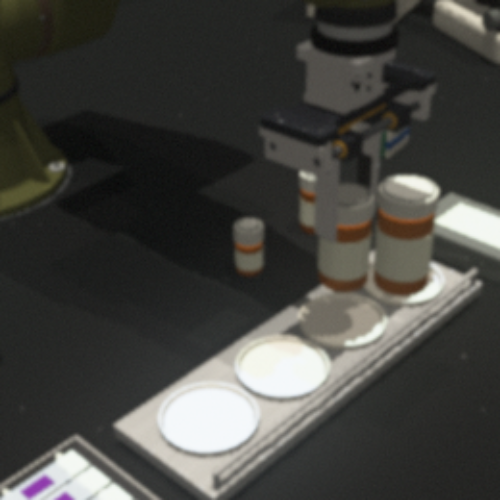

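Jar c hangs upright over D3 (crop (345,240)), beside d. Lowering it.

Request:
send_rows([
  {"x":0.008,"y":0,"z":-0.05,"spin":0,"claw":42},
  {"x":0,"y":0,"z":-0.08,"spin":0,"claw":42},
  {"x":0,"y":0,"z":-0.05,"spin":0,"claw":42},
  {"x":0,"y":0,"z":-0.03,"spin":0,"claw":42},
  {"x":0,"y":0,"z":-0.015,"spin":0,"claw":42},
  {"x":0,"y":0,"z":-0.01,"spin":0,"claw":42},
  {"x":0,"y":0,"z":-0.01,"spin":0,"claw":42},
  {"x":0,"y":0,"z":0,"spin":0,"claw":42},
  {"x":0,"y":0,"z":0,"spin":0,"claw":42},
])

```text
time_s: 14.3
ee_pos: [0.6157, 0.0366, 0.0678]
eef_rot: [-3.142, 0.0, -3.141]
force: [0.1, 0.1, -3.0]
grip_width: 0.0513
grip_force: 25.0
```

Request:
send_rows([
  {"x":0,"y":0,"z":-0.005,"spin":0,"claw":42},
  {"x":0,"y":0,"z":-0.005,"spin":0,"claw":42},
  {"x":0,"y":0,"z":0,"spin":0,"claw":42},
])

```text
time_s: 14.6
ee_pos: [0.6155, 0.0366, 0.0654]
eef_rot: [-3.142, -0.0, -3.141]
force: [-0.1, -0.7, -3.4]
grip_width: 0.0516
grip_force: 25.0
```

Request:
send_rows([
  {"x":0,"y":0,"z":-0.005,"spin":0,"claw":42},
  {"x":0,"y":0,"z":0,"spin":0,"claw":42},
])

```text
time_s: 14.8
ee_pos: [0.6155, 0.0366, 0.0644]
eef_rot: [3.142, -0.0, -3.141]
force: [0.1, -0.7, -2.2]
grip_width: 0.0516
grip_force: 25.0
```

Request:
send_rows([
  {"x":0,"y":0,"z":-0.004,"spin":0,"claw":42},
  {"x":0,"y":0,"z":0,"spin":0,"claw":42},
])

```text
time_s: 15.0
ee_pos: [0.6157, 0.0366, 0.064]
eef_rot: [-3.142, 0.0, -3.141]
force: [0.3, 1.0, -0.0]
grip_width: 0.0515
grip_force: 25.0
```

It's in contact. I'll release, rise and go to jar b.

Request:
send_rows([
  {"x":0,"y":0,"z":0,"spin":0,"claw":52},
  {"x":0,"y":0,"z":0,"spin":0,"claw":56},
  {"x":0,"y":0,"z":0,"spin":0,"claw":64},
  {"x":0,"y":0,"z":0,"spin":0,"claw":72},
  {"x":0,"y":0,"z":0,"spin":0,"claw":72},
  {"x":0,"y":0,"z":0,"spin":0,"claw":72},
  {"x":0,"y":0,"z":0.05,"spin":0,"claw":72},
  {"x":0,"y":0,"z":0.1,"spin":0,"claw":72},
  {"x":0,"y":0,"z":0.15,"spin":0,"claw":72},
  {"x":0,"y":0,"z":0.15,"spin":0,"claw":72},
  {"x":0,"y":0,"z":0.09,"spin":0,"claw":72},
])

```text
time_s: 16.1
ee_pos: [0.6161, 0.0366, 0.1752]
eef_rot: [-3.142, 0.003, -3.141]
force: [-0.0, 0.1, -0.4]
grip_width: 0.0719
grip_force: 0.0
```

Request:
send_rows([
  {"x":-0.139,"y":0.14,"z":0,"spin":0,"claw":84},
  {"x":-0.139,"y":0.14,"z":0,"spin":0,"claw":84},
  {"x":-0.139,"y":0.14,"z":0,"spin":0,"claw":84},
  {"x":-0.139,"y":0.14,"z":0,"spin":0,"claw":84},
  {"x":-0.139,"y":0.14,"z":0,"spin":0,"claw":84},
  {"x":-0.139,"y":0.14,"z":0,"spin":0,"claw":84},
  {"x":0,"y":0,"z":0,"spin":0,"claw":84},
  {"x":0,"y":0,"z":0,"spin":0,"claw":84},
])

```text
time_s: 16.9
ee_pos: [0.4488, 0.205, 0.1727]
eef_rot: [3.141, 0.001, -3.14]
force: [0.4, -0.1, -0.5]
grip_width: 0.0839
grip_force: 0.0
```

```bash
python3 - <<'E'
from h import *
s=camera("scene");t=camera("top");o=get_obs();print(o['ee_pos'],o['force'],o['grip_width'])
cv2.imwrite("pics/s5.png",np.hstack([cv2.resize(s[100:360,190:450],(400,400)),cv2.resize(t[150:310,200:360],(400,400))]))
E
```

```text
[0.44938017 0.20412419 0.17214659] [-0.10755424 -0.02397716  0.01537671] 0.08407092978114523
```

View pics/s5.png

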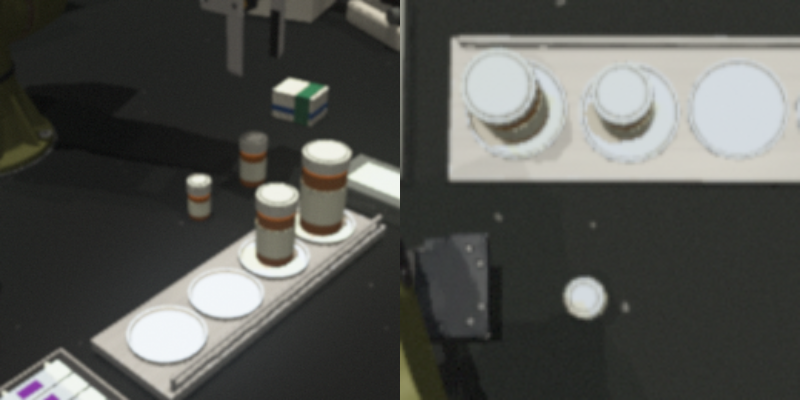

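c stands in D3 (left crop (275,225)) and d in D4 (325,190). The gripper is above b (253,160). Lower and grasp b.

Request:
send_rows([
  {"x":0,"y":0,"z":-0.12,"spin":0,"claw":84},
  {"x":0,"y":0,"z":-0.12,"spin":0,"claw":84},
  {"x":0,"y":0,"z":-0.12,"spin":0,"claw":84},
  {"x":0,"y":0,"z":-0.12,"spin":0,"claw":84},
  {"x":0,"y":0,"z":-0.1,"spin":0,"claw":84},
  {"x":0,"y":0,"z":-0.1,"spin":0,"claw":84},
  {"x":0,"y":0,"z":-0.05,"spin":0,"claw":84},
  {"x":0,"y":0,"z":0,"spin":0,"claw":70},
  {"x":0,"y":0,"z":0,"spin":0,"claw":55},
  {"x":0,"y":0,"z":0,"spin":0,"claw":45},
  {"x":0,"y":0,"z":0,"spin":0,"claw":32},
  {"x":0,"y":0,"z":0,"spin":0,"claw":32},
  {"x":0,"y":0,"z":0,"spin":0,"claw":32},
  {"x":0,"y":0,"z":0,"spin":0,"claw":32},
  {"x":0,"y":0,"z":0,"spin":0,"claw":32},
], force=20)

```text
time_s: 18.5
ee_pos: [0.4489, 0.2047, 0.026]
eef_rot: [3.141, 0.0, -3.141]
force: [-0.1, -0.7, 4.3]
grip_width: 0.0419
grip_force: 20.0
```

Request:
send_rows([
  {"x":0,"y":0,"z":0.05,"spin":0,"claw":32},
  {"x":0,"y":0,"z":0.1,"spin":0,"claw":32},
  {"x":0,"y":0,"z":0.1,"spin":0,"claw":32},
  {"x":0,"y":0,"z":0.1,"spin":0,"claw":32},
  {"x":0,"y":0,"z":0.1,"spin":0,"claw":32},
  {"x":0,"y":0,"z":0.05,"spin":0,"claw":32},
  {"x":0,"y":0,"z":0,"spin":0,"claw":32},
])

```text
time_s: 19.2
ee_pos: [0.4492, 0.2048, 0.1269]
eef_rot: [3.141, 0.002, -3.141]
force: [0.1, 0.3, -1.8]
grip_width: 0.042
grip_force: 20.0
```

Go round c: first along y at x=0.449 (bottom at 100 mm clears a), then along x to D2.

Request:
send_rows([
  {"x":0,"y":-0.08,"z":0,"spin":0,"claw":32},
  {"x":0,"y":-0.165,"z":0,"spin":0,"claw":32},
  {"x":0,"y":-0.165,"z":0,"spin":0,"claw":32},
  {"x":0,"y":-0.165,"z":0,"spin":0,"claw":32},
  {"x":0,"y":-0.165,"z":0,"spin":0,"claw":32},
  {"x":0,"y":-0.165,"z":0,"spin":0,"claw":32},
  {"x":0,"y":-0.165,"z":0,"spin":0,"claw":32},
  {"x":0,"y":-0.165,"z":0,"spin":0,"claw":32},
  {"x":0,"y":-0.1,"z":0,"spin":0,"claw":32},
  {"x":0.07,"y":0,"z":0,"spin":0,"claw":32},
  {"x":0.14,"y":0,"z":0,"spin":0,"claw":32},
  {"x":0.14,"y":0,"z":0,"spin":0,"claw":32},
  {"x":0.14,"y":0,"z":0,"spin":0,"claw":32},
  {"x":0.14,"y":0,"z":0,"spin":0,"claw":32},
  {"x":0.14,"y":0,"z":0,"spin":0,"claw":32},
  {"x":0.065,"y":0,"z":0,"spin":0,"claw":32},
  {"x":0,"y":0,"z":0,"spin":0,"claw":32},
  {"x":0,"y":0,"z":0,"spin":0,"claw":32},
])

```text
time_s: 21.0
ee_pos: [0.6149, -0.0623, 0.1246]
eef_rot: [3.141, -0.002, -3.141]
force: [-0.2, -1.1, -0.6]
grip_width: 0.0417
grip_force: 20.0
```

```bash
python3 - <<'E'
from h import *
s=camera("scene");o=get_obs();print(o['ee_pos'],o['force'],o['grip_width'])
cv2.imwrite("pics/s6.png",cv2.resize(s[100:360,190:450],(500,500)))
E
```

```text
[ 0.61483249 -0.06235085  0.12503459] [-0.4719568   0.57935413 -1.50182296] 0.041671100746736224
```

View pics/s6.png

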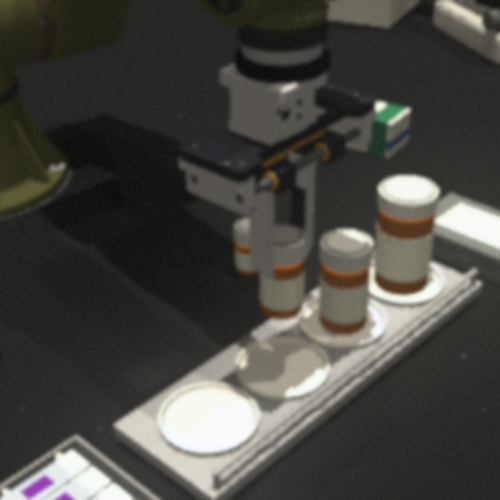

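Jar b is over D2 (crop (285,275)) with c and d still standing. Lowering b.

Request:
send_rows([
  {"x":0,"y":0,"z":-0.05,"spin":0,"claw":32},
  {"x":0,"y":0,"z":-0.1,"spin":0,"claw":32},
  {"x":0,"y":0,"z":-0.08,"spin":0,"claw":32},
  {"x":0,"y":0,"z":-0.05,"spin":0,"claw":32},
  {"x":0,"y":0,"z":-0.03,"spin":0,"claw":32},
  {"x":0,"y":0,"z":-0.015,"spin":0,"claw":32},
  {"x":0,"y":0,"z":-0.01,"spin":0,"claw":32},
  {"x":0,"y":0,"z":0,"spin":0,"claw":32},
  {"x":0,"y":0,"z":0,"spin":0,"claw":32},
])

```text
time_s: 21.95
ee_pos: [0.616, -0.0624, 0.0592]
eef_rot: [-3.141, 0.001, -3.141]
force: [-0.3, -1.4, -2.2]
grip_width: 0.0415
grip_force: 20.0
```

Request:
send_rows([
  {"x":0,"y":0,"z":-0.005,"spin":0,"claw":32},
  {"x":0,"y":0,"z":-0.005,"spin":0,"claw":32},
  {"x":0,"y":0,"z":0,"spin":0,"claw":32},
])

```text
time_s: 22.25
ee_pos: [0.6157, -0.0624, 0.0567]
eef_rot: [3.142, -0.0, -3.141]
force: [-0.2, -0.2, -1.4]
grip_width: 0.0415
grip_force: 20.0
```

Request:
send_rows([
  {"x":0,"y":0,"z":-0.005,"spin":0,"claw":32},
  {"x":0,"y":0,"z":-0.005,"spin":0,"claw":32},
  {"x":0,"y":0,"z":0,"spin":0,"claw":32},
])

```text
time_s: 22.55
ee_pos: [0.6156, -0.0624, 0.0546]
eef_rot: [3.142, -0.0, -3.141]
force: [0.1, 0.9, -1.0]
grip_width: 0.0419
grip_force: 20.0
```

Request:
send_rows([
  {"x":0,"y":0,"z":-0.005,"spin":0,"claw":32},
  {"x":0,"y":0,"z":-0.003,"spin":0,"claw":32},
  {"x":0,"y":0,"z":0,"spin":0,"claw":32},
])

```text
time_s: 22.85
ee_pos: [0.6158, -0.0624, 0.0532]
eef_rot: [-3.142, 0.0, -3.141]
force: [-0.2, 0.1, -1.6]
grip_width: 0.0414
grip_force: 20.0
```

Request:
send_rows([
  {"x":0,"y":0,"z":-0.003,"spin":0,"claw":32},
  {"x":0,"y":0,"z":0,"spin":0,"claw":32},
])

```text
time_s: 23.05
ee_pos: [0.616, -0.0625, 0.053]
eef_rot: [-3.141, 0.001, -3.141]
force: [-1.0, -0.9, 4.1]
grip_width: 0.0413
grip_force: 20.0
```

Request:
send_rows([
  {"x":0,"y":0,"z":0.002,"spin":0,"claw":42},
  {"x":0,"y":0,"z":0,"spin":0,"claw":47},
  {"x":0,"y":0,"z":0,"spin":0,"claw":55},
  {"x":0,"y":0,"z":0,"spin":0,"claw":66},
  {"x":0,"y":0,"z":0,"spin":0,"claw":66},
  {"x":0,"y":0,"z":0,"spin":0,"claw":66},
  {"x":0,"y":0,"z":0.05,"spin":0,"claw":66},
  {"x":0,"y":0,"z":0.1,"spin":0,"claw":66},
  {"x":0,"y":0,"z":0.15,"spin":0,"claw":66},
  {"x":0,"y":0,"z":0.15,"spin":0,"claw":66},
  {"x":0,"y":0,"z":0.05,"spin":0,"claw":66},
])

```text
time_s: 24.15
ee_pos: [0.6169, -0.0626, 0.1569]
eef_rot: [-3.141, 0.005, -3.141]
force: [0.0, 0.2, -0.6]
grip_width: 0.0662
grip_force: 0.0
```

Request:
send_rows([
  {"x":-0.1385,"y":0.1155,"z":0,"spin":0,"claw":80},
  {"x":-0.1385,"y":0.1155,"z":0,"spin":0,"claw":80},
  {"x":-0.1385,"y":0.1155,"z":0,"spin":0,"claw":80},
  {"x":-0.1385,"y":0.1155,"z":0,"spin":0,"claw":80},
  {"x":-0.1385,"y":0.1155,"z":0,"spin":0,"claw":80},
  {"x":-0.1385,"y":0.1155,"z":0,"spin":0,"claw":80},
  {"x":0,"y":0,"z":0,"spin":0,"claw":80},
  {"x":0,"y":0,"z":0,"spin":0,"claw":80},
])

```text
time_s: 24.95
ee_pos: [0.4495, 0.0764, 0.1531]
eef_rot: [-3.142, 0.001, -3.14]
force: [0.1, -0.2, -0.5]
grip_width: 0.0801
grip_force: 0.0
```

```bash
python3 - <<'E'
from h import *
s=camera("scene");o=get_obs();print(o['ee_pos'],o['force'],o['grip_width'])
cv2.imwrite("pics/s7.png",cv2.resize(s[100:360,190:450],(500,500)))
E
```

```text
[0.44989324 0.07603756 0.15296973] [ 0.1222095  -0.99678343  0.3438482 ] 0.08012004368905229
```

View pics/s7.png

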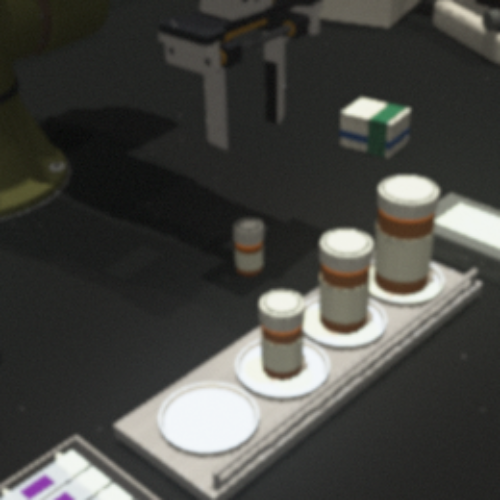

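b, c and d stand in their dishes, and the gripper is above jar a (crop (249,248)). Grasp a and lift.

Request:
send_rows([
  {"x":0,"y":0,"z":-0.12,"spin":0,"claw":80},
  {"x":0,"y":0,"z":-0.12,"spin":0,"claw":80},
  {"x":0,"y":0,"z":-0.12,"spin":0,"claw":80},
  {"x":0,"y":0,"z":-0.12,"spin":0,"claw":80},
  {"x":0,"y":0,"z":-0.1,"spin":0,"claw":80},
  {"x":0,"y":0,"z":-0.06,"spin":0,"claw":80},
  {"x":0,"y":0,"z":-0.04,"spin":0,"claw":80},
  {"x":0,"y":0,"z":0,"spin":0,"claw":65},
  {"x":0,"y":0,"z":0,"spin":0,"claw":50},
  {"x":0,"y":0,"z":0,"spin":0,"claw":37},
  {"x":0,"y":0,"z":0,"spin":0,"claw":25},
  {"x":0,"y":0,"z":0,"spin":0,"claw":25},
  {"x":0,"y":0,"z":0,"spin":0,"claw":25},
  {"x":0,"y":0,"z":0,"spin":0,"claw":25},
  {"x":0,"y":0,"z":0,"spin":0,"claw":25},
], force=15)

```text
time_s: 26.5
ee_pos: [0.4497, 0.0762, 0.0171]
eef_rot: [3.142, 0.0, -3.141]
force: [0.6, -0.1, 1.6]
grip_width: 0.0337
grip_force: 15.0
```

Request:
send_rows([
  {"x":0,"y":0,"z":0.05,"spin":0,"claw":25},
  {"x":0,"y":0,"z":0.1,"spin":0,"claw":25},
  {"x":0,"y":0,"z":0.1,"spin":0,"claw":25},
  {"x":0,"y":0,"z":0.1,"spin":0,"claw":25},
  {"x":0,"y":0,"z":0.1,"spin":0,"claw":25},
  {"x":0,"y":0,"z":0.05,"spin":0,"claw":25},
  {"x":0,"y":0,"z":0,"spin":0,"claw":25},
])

```text
time_s: 27.2
ee_pos: [0.4501, 0.0763, 0.1182]
eef_rot: [3.141, 0.002, -3.141]
force: [0.5, 1.2, -1.9]
grip_width: 0.0339
grip_force: 15.0
```

Request:
send_rows([
  {"x":0,"y":-0.08,"z":0,"spin":0,"claw":25},
  {"x":0,"y":-0.165,"z":0,"spin":0,"claw":25},
  {"x":0,"y":-0.165,"z":0,"spin":0,"claw":25},
  {"x":0,"y":-0.165,"z":0,"spin":0,"claw":25},
  {"x":0,"y":-0.165,"z":0,"spin":0,"claw":25},
  {"x":0,"y":-0.165,"z":0,"spin":0,"claw":25},
  {"x":0,"y":-0.165,"z":0,"spin":0,"claw":25},
  {"x":0,"y":-0.115,"z":0,"spin":0,"claw":25},
  {"x":0.07,"y":0,"z":0,"spin":0,"claw":25},
  {"x":0.14,"y":0,"z":0,"spin":0,"claw":25},
  {"x":0.14,"y":0,"z":0,"spin":0,"claw":25},
  {"x":0.14,"y":0,"z":0,"spin":0,"claw":25},
  {"x":0.14,"y":0,"z":0,"spin":0,"claw":25},
  {"x":0.12,"y":0,"z":0,"spin":0,"claw":25},
  {"x":0.055,"y":0,"z":0,"spin":0,"claw":25},
  {"x":0,"y":0,"z":0,"spin":0,"claw":25},
  {"x":0,"y":0,"z":0,"spin":0,"claw":25},
  {"x":0,"y":0,"z":0,"spin":0,"claw":25},
])

```text
time_s: 29.0
ee_pos: [0.6098, -0.1608, 0.1166]
eef_rot: [3.141, -0.001, -3.141]
force: [0.5, -0.3, -0.3]
grip_width: 0.0337
grip_force: 15.0
```

```bash
python3 - <<'E'
from h import *
s=camera("scene");o=get_obs();print(o['ee_pos'],o['force'],o['grip_width'])
cv2.imwrite("pics/s8.png",cv2.resize(s[120:380,170:430],(500,500)))
E
```

```text
[ 0.60991816 -0.16086143  0.11685306] [-1.18043003  0.03278939 -1.02290555] 0.033684277836607934
```

View pics/s8.png

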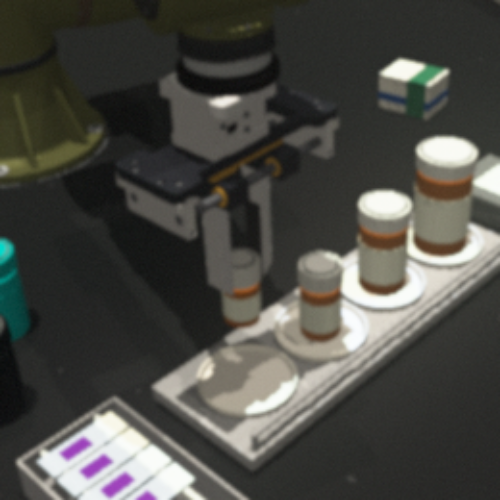

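Jar a is above D1 next to the tray (crop (243,290)). Lowering it.

Request:
send_rows([
  {"x":0,"y":0,"z":-0.05,"spin":0,"claw":25},
  {"x":0,"y":0,"z":-0.1,"spin":0,"claw":25},
  {"x":0,"y":0,"z":-0.08,"spin":0,"claw":25},
  {"x":0,"y":0,"z":-0.05,"spin":0,"claw":25},
  {"x":0,"y":0,"z":-0.03,"spin":0,"claw":25},
  {"x":0,"y":0,"z":-0.02,"spin":0,"claw":25},
  {"x":0,"y":0,"z":-0.01,"spin":0,"claw":25},
  {"x":0,"y":0,"z":-0.01,"spin":0,"claw":25},
  {"x":0,"y":0,"z":0,"spin":0,"claw":25},
  {"x":0,"y":0,"z":0,"spin":0,"claw":25},
])

```text
time_s: 30.05
ee_pos: [0.6107, -0.1608, 0.0473]
eef_rot: [-3.141, 0.0, -3.141]
force: [0.9, -0.1, -0.4]
grip_width: 0.0338
grip_force: 15.0
```

Request:
send_rows([
  {"x":0,"y":0,"z":-0.005,"spin":0,"claw":25},
  {"x":0,"y":0,"z":-0.005,"spin":0,"claw":25},
  {"x":0,"y":0,"z":0,"spin":0,"claw":25},
])

```text
time_s: 30.35
ee_pos: [0.6105, -0.1608, 0.0448]
eef_rot: [3.142, -0.0, -3.141]
force: [0.7, -0.0, -0.8]
grip_width: 0.0338
grip_force: 15.0
```

Request:
send_rows([
  {"x":0,"y":0,"z":-0.003,"spin":0,"claw":25},
  {"x":0,"y":0,"z":0,"spin":0,"claw":25},
])

```text
time_s: 30.55
ee_pos: [0.6105, -0.1608, 0.0443]
eef_rot: [-3.142, -0.0, -3.141]
force: [-0.7, 1.3, -0.2]
grip_width: 0.0334
grip_force: 15.0
```

Request:
send_rows([
  {"x":0,"y":0,"z":-0.003,"spin":0,"claw":25},
  {"x":0,"y":0,"z":0,"spin":0,"claw":25},
])

```text
time_s: 30.75
ee_pos: [0.6107, -0.1608, 0.0441]
eef_rot: [-3.141, 0.001, -3.141]
force: [-0.2, -0.9, 2.3]
grip_width: 0.0336
grip_force: 15.0
```

Contact. Release, rise and back off toward the base side so the cameras can see.

Request:
send_rows([
  {"x":0,"y":0,"z":0.001,"spin":0,"claw":34},
  {"x":0,"y":0,"z":0,"spin":0,"claw":38},
  {"x":0,"y":0,"z":0,"spin":0,"claw":46},
  {"x":0,"y":0,"z":0,"spin":0,"claw":58},
  {"x":0,"y":0,"z":0,"spin":0,"claw":58},
  {"x":0,"y":0,"z":0,"spin":0,"claw":58},
  {"x":0,"y":0,"z":0.05,"spin":0,"claw":58},
  {"x":0,"y":0,"z":0.1,"spin":0,"claw":58},
  {"x":0,"y":0,"z":0.15,"spin":0,"claw":58},
  {"x":0,"y":0,"z":0.2,"spin":0,"claw":58},
  {"x":0,"y":0,"z":0.15,"spin":0,"claw":58},
  {"x":-0.1,"y":0,"z":0.05,"spin":0,"claw":58},
  {"x":-0.2,"y":0,"z":0,"spin":0,"claw":58},
  {"x":-0.2,"y":0,"z":0,"spin":0,"claw":58},
  {"x":-0.2,"y":0,"z":0,"spin":0,"claw":58},
  {"x":-0.2,"y":0,"z":0,"spin":0,"claw":58},
  {"x":0,"y":0,"z":0,"spin":0,"claw":58},
])

```text
time_s: 32.45
ee_pos: [0.4276, -0.1606, 0.185]
eef_rot: [-3.141, 0.001, 3.141]
force: [0.3, 0.5, 0.5]
grip_width: 0.0579
grip_force: 0.0
```

```bash
python3 - <<'E'
from h import *
s=camera("scene");t=camera("top");o=get_obs();print(o['ee_pos'],o['force'],o['grip_width'])
cv2.imwrite("pics/s9.png",np.hstack([cv2.resize(s[160:380,210:430],(400,400)),cv2.resize(t[130:330,220:420],(400,400))]))
E
```

```text
[ 0.43076003 -0.16104093  0.18518402] [-0.96815863 -0.52209625  0.39218541] 0.05793179696203293
```

View pics/s9.png

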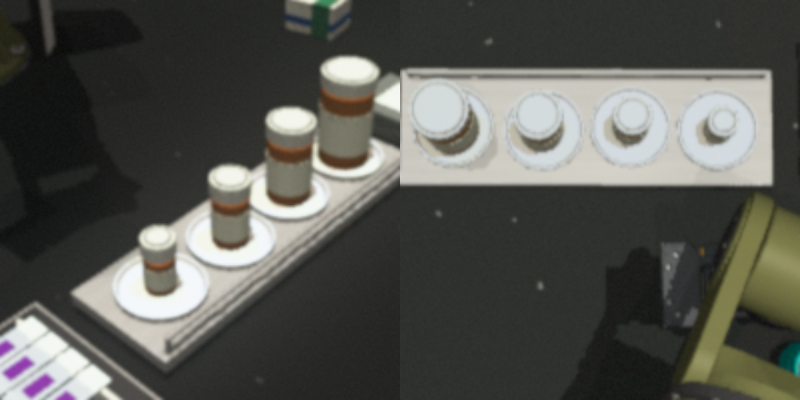

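All four stand upright and centred, shortest next to the tray: a (160,260), b (230,208), c (290,157), d (347,113). The arm is clear, so I'll hand in.

```bash
python3 -c "
from station import *
print(hand_in())"
```

```text
the job is handed in; nothing more can be done
None
```

All four jars stand upright in their drip dishes in height order, shortest next to the staining tray and tallest farthest from it; the job was handed in at about 32.5 s of the 88 s allowed.

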